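# Seat the ball standard in the three-pin nest of the measuring stage

## Robot

A 6-joint arm with a two-finger parallel gripper is mounted at the origin on the work surface. World frame = base frame: x ahead of the robot, y to its left, z up, the work surface at z = 0. Lengths are in m, angles in rad, forces in N, time in s.
With the tool pointing down it reaches from about 0.375 to 0.975 m from the base axis. Payload 3.8 kg.
Tool frame: the origin (TCP) lies at the very end of the fingers, on their centre line; the grasp point (between the pads) lies 19 mm behind it; z points along the fingers, y is the line along which they close (so a half turn about z gives the same grasp; the last joint's range is limited). The gripper opens to 88 mm and grips with 3 to 60 N. Pads are 18 mm wide; open, the fingers measure 123 mm over their backs; the gripper's body (75 mm by 187 mm) begins 45 mm behind the grasp point.
Start: joints at [-1.178, 0.264, 1.604, -0, 1.274, -0.037], TCP at [0.281, -0.614, 0.239] pointing down, gripper open.
Joint ranges: [-2.63, 2.63], [-0.94, 2.18], [0.31, 2.57], [-1.31, 4.45], [0, 2.66], [-2.55, 2.55]. Speed limits (rad/s): [2.57, 2.57, 3.14, 3.14, 3.14, 3.14].

## Interface

Orientations are given as a unit quaternion [x, y, z, w].
In Python, from cell import robot, camera, workorder gives the robot as it stands.
- The arm moves only by the tool drive_tool, never from a script. Its argument "series" is a list of rows, each a list of 7 numbers: the finger opening in m, from 0 to 0.0881, then the shift along the tool's x, y, z in m, then the turn, a rotation vector about the tool's x, y, z in degrees. A call has 1 to 8 rows; each row shifts and turns the commanded pose from where the row before left it, along the tool's axes as they then stand; what a row does not reach is not made up. A row lasts 1/10 s, in which the tool goes at most 50 mm and 8.59 degrees, less where a joint would pass 70% of its speed; a pose out of reach is approached as far as the arm can. A call is refused whole if a number of a shift passes 0.05 or a number of a turn 8.59, either way. A call with a gripper value outside its range is refused whole. The fingers move at their own pace and stop on an object; "grip_force" is the grip in N (left out, the last holds). Time passes only in rows, so rows that do not move let the fingers close. It gives the time, the measured TCP pose, the force, the opening and the grip force at its end, in the units of the state.
- robot.get_obs(): the state, without advancing time (a new reading comes with each control period).
- camera(name): name is "side" or "top"; returns a dict with "color" (400x640x3 uint8, red, green, blue), "intrinsics" (3x3 intrinsics, pixels), "extrinsics" (4x4, takes a point from camera to world coordinates). Camera axes: x right, y down, z forward; pixel columns grow to the right and rows downward; lengths in m; the calibration is good to about 2 mm. A picture is of the moment at which its call begins. There is no depth.
- workorder.close_job(): hands the job in; it is judged then, once.
The state is a dict: "clock": time; "q": joint angles; "dq": joint speeds; "joint_efforts": joint torques, N m; "tool_pos": TCP position; "tool_rot": TCP orientation; "contact_force": force on the tool from outside, world axes, zero at the start; "torque": the same for the moment, N m; "width": opening from 0.0 (shut) to 1.0 (fully open); "grip_force": force on a finger pad.
Only numpy, scipy, OpenCV 4.12 (cv2) and the standard library are available. Lean on these libraries where they do the work, as an engineer would, in place of code of your own. Each camera call takes 0.05 s, during which the arm holds its last target. There are 200 camera calls.

## Task

On the measuring stage, nudge the ball standard (the round steel foot that carries a ball) across the plate into the nest of three dowel pins, until its foot bears against all three pins, and leave it standing there. Slide it, do not lift it off the plate or tip it, and leave the cone and plug standards where they are.

Things in the scene. Friction and masses are not known exactly. Their poses are not given: they have to be found in the camera images.
- ball_standard: Loose, about 0.45 kg, slides easily on the plate: dark steel foot, 56 mm diameter, 20 mm high, with a thin neck and a 30 mm steel ball; ball centre 47 mm, top 62 mm above the plate. Origin: centre of the foot's underside; z up. It stands on the stage plate in one of three places in a row, 100 mm apart, 135 to 165 mm before the nest along the nest's x; the cone and plug standards take the others.
- cone_standard: Cone standard, bystander: the same 56 mm by 20 mm foot, with a cone that tapers to a 6 mm tip, 58 mm high in all. Origin: centre of the foot's underside; z up.
- plug_standard: Plug standard, bystander: the same 56 mm by 20 mm foot, with an upright cylinder 22 mm in diameter, 60 mm high in all. Origin: centre of the foot's underside; z up.
- nest (a point): Nest of three fixed dark steel pins, 12 mm diameter, 22 mm high, on an arc. The point lies on the flat plate's top (38 mm above the table), where a seated foot's centre lies. x points from the nest's open side, where the standards stand, to the middle pin, within 17 degrees of the robot's ahead; z up. Pin centres: 34 mm from the point, at 0, +40, -40 degrees from x. Plate 300 mm (x) by 310 mm.
There are look-alikes about, which are no part of the job. What is shaped like the ball_standard but pink or purple is not meant.

How it is judged:
At the end, for the whole second after the job is handed in: The ball standard stands at rest and upright (within about 6 degrees), flat on the stage plate, its foot up against the pins: its centre within 7 mm horizontally of the nest point. The pins guide it there, and it cannot be pushed past them (horizontal distance between ball_standard and nest below 0.007 m and z of ball_standard in the frame of nest between -0.004 and 0.004 m and angle between ball_standard's own z axis and vertical below 0.1 rad and linear speed of ball_standard below 0.01 m/s); the robot touches nothing.
It fails at once if the ball standard is lifted more than 10 mm off the plate (z of ball_standard in the frame of nest above 0.01 m).
It fails at once if the ball standard is tipped by more than 20 degrees (angle between ball_standard's own z axis and vertical above 0.35 rad).
It fails at once if the cone standard is moved more than 15 mm (distance of cone_standard from where it was at the start of the episode above 0.015 m).
It fails at once if the plug standard is moved more than 15 mm (distance of plug_standard from where it was at the start of the episode above 0.015 m).
It also fails if it takes over 43 s, if anything falls off the work surface, if the arm or the gripper's body presses on something with over 40 N, if the wrist force passes 120 N, or if a joint passes its speed limit or range.

## Working session

There is one attempt and no reset: what is moved stays moved. The work goes in short steps, Python scripts to look and compute and a tool call to move; the robot and the scene stay as the last step left them, time stands still between calls to the robot, and variables do not carry over. Pictures are saved under pics/ and viewed, at most 10 in all, crops included, and the job is handed in when it is done.

Besides the shell and the picture viewer there is one more tool, called after ">>>" as name(argument=value, ...), one argument or row to a line, values as JSON. drive_tool: Moves the arm, as the interface text tells. Its arguments: {"type":"object","properties":{"series":{"type":"array"},"grip_force":{"type":"number"}},"required":["series"]}

```bash
mkdir -p pics; python3 - <<'E'
from cell import robot,camera
import cv2,numpy as np
for n in("top","side"):
    c=camera(n);cv2.imwrite(f"pics/{n}0.png",c["color"][:,:,::-1]);print(n,c["intrinsics"].tolist(),np.round(c["extrinsics"],4).tolist())
o=robot.get_obs();print({k:np.round(v,4) for k,v in o.items()})
E
```

```text
top [[392.2443959564899, 0.0, 316.7914760534046], [0.0, 392.2443959564899, 196.15585232311764], [0.0, 0.0, 1.0]] [[-0.0755, -0.9679, 0.2398, 0.3676], [-0.9971, 0.074, -0.0156, -0.0198], [-0.0027, -0.2403, -0.9707, 0.8245], [0.0, 0.0, 0.0, 1.0]]
side [[516.8311753265053, 0.0, 328.9968003198769], [0.0, 516.8311753265053, 201.05476586322243], [0.0, 0.0, 1.0]] [[-0.861, -0.3956, 0.3196, 0.2472], [-0.5085, 0.6736, -0.5363, 0.4333], [-0.0032, -0.6243, -0.7812, 0.7499], [0.0, 0.0, 0.0, 1.0]]
{'clock': np.float64(0.1), 'q': array([-1.1779,  0.2647,  1.6052, -0.    ,  1.2737, -0.0369]), 'dq': array([-0.0013, -0.0017, -0.0018,  0.0021,  0.0016, -0.0006]), 'joint_efforts': array([-0.00000e+00, -5.03622e+01, -3.58071e+01,  7.31000e-02,
        2.33000e-02, -1.00000e-04]), 'tool_pos': array([ 0.281 , -0.6131,  0.2375]), 'tool_rot': array([ 9.770e-01,  2.132e-01, -2.000e-04, -1.000e-03]), 'contact_force': array([0.165, 0.86 , 0.759]), 'torque': array([0.0051, 0.0055, 0.037 ]), 'grip_force': np.float64(0.0), 'width': np.float64(0.9991)}
```

View pics/top0.png

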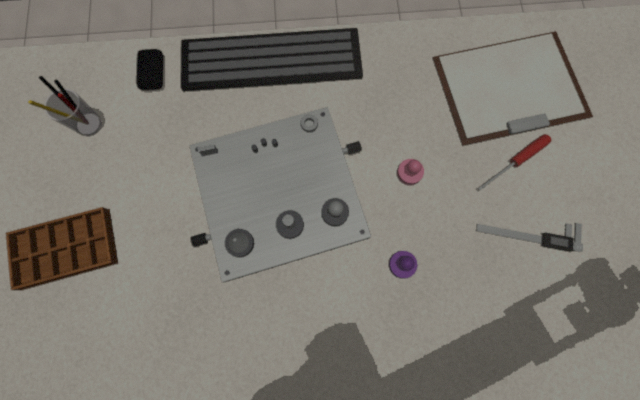

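View pics/side0.png

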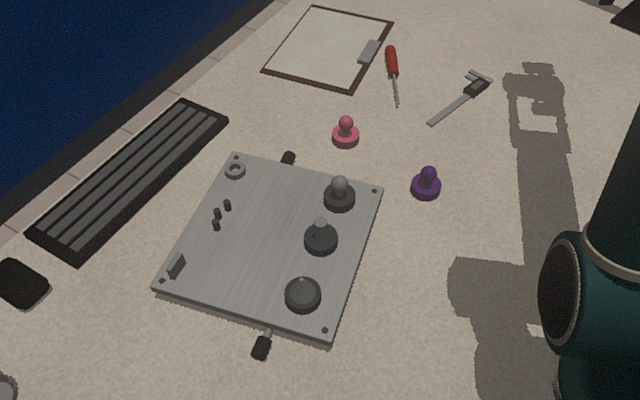

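The ball standard is at top (335,211) / side (340,192). The plug is in the middle (290,223) and the cone on the left (239,242). The pins are near top (265,144). Next I'll measure with masks.

```bash
cat >h.py <<'E'
import cv2,numpy as np
def ray(c,u,v,z):
    d=np.linalg.inv(c["intrinsics"])@[u,v,1];T=c["extrinsics"];d=T[:3,:3]@d;o=T[:3,3]
    return o+d*(z-o[2])/d[2]
def blobs(c,roi,th,amin):
    x0,y0,x1,y1=roi;g=cv2.cvtColor(c["color"],cv2.COLOR_RGB2GRAY)[y0:y1,x0:x1]
    n,l,s,ce=cv2.connectedComponentsWithStats((g<th).astype(np.uint8),connectivity=4)
    return [(ce[i]+[x0,y0],s[i,4],s[i,:4]+[x0,y0,0,0]) for i in range(1,n) if s[i,4]>=amin]
E
python3 - <<'E'
from cell import camera
from h import *
for n,rp,rf in(("top",(240,130,290,160),(215,190,355,262)),("side",(205,195,240,235),(280,170,365,320))):
    c=camera(n)
    print(n,cv2.cvtColor(c["color"],cv2.COLOR_RGB2GRAY)[180,250])
    for b in blobs(c,rp,75,8): print("pin",b[0].round(1),b[1],b[2],ray(c,*b[0],.049).round(4))
    for b in blobs(c,rf,95,100): print("foot",b[0].round(1),b[1],b[2],ray(c,*b[0],.050).round(4))
    im=c["color"][:,:,::-1]; x0,y0,x1,y1=(185,100,375,280) if n=="top" else (150,145,390,345)
    k=cv2.resize(im[y0:y1,x0:x1],None,fx=3,fy=3,interpolation=cv2.INTER_CUBIC)
    cv2.imwrite(f"pics/{n}1.png",k)
E
```

```text
top 130
pin [263.6 142. ] 31 [261 139   6   7] [0.6851 0.0708 0.049 ]
pin [274.5 142.7] 35 [272 139   6   8] [0.6819 0.0479 0.049 ]
pin [254.5 148.6] 35 [252 145   6   8] [0.6718 0.0905 0.049 ]
foot [334.5 212.5] 541 [321 198  28  29] [ 0.5224 -0.0653  0.05  ]
foot [289.7 224.9] 540 [276 210  28  29] [0.5041 0.0261 0.05  ]
foot [239.1 242.7] 658 [225 229  29  29] [0.4762 0.128  0.05  ]
side 131
pin [227. 205.] 67 [224 200   7  11] [0.6814 0.0489 0.049 ]
pin [216.5 219. ] 144 [212 208  10  23] [0.6782 0.0819 0.049 ]
foot [338.8 197.8] 791 [323 179  32  34] [ 0.5226 -0.062   0.05  ]
foot [320.3 240.1] 916 [304 223  34  34] [0.5042 0.0304 0.05  ]
foot [302.3 295.5] 1129 [284 276  37  39] [0.4753 0.1307 0.05  ]
```

View pics/top1.png

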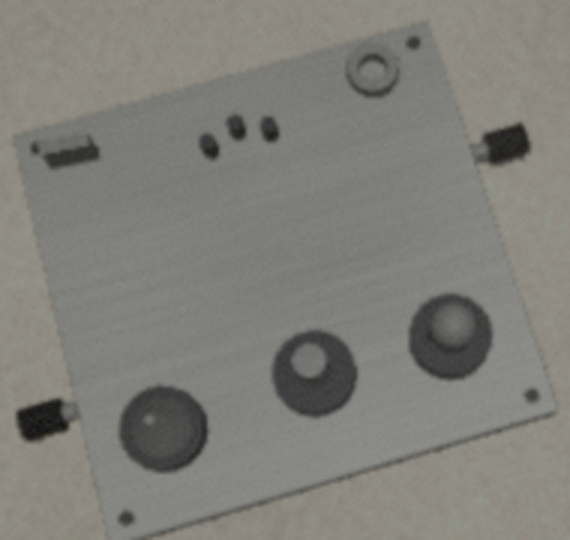

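Nest ≈ (0.652, 0.0635), yaw ≈ 13.3°. The pin spacing agrees with the drawing. The ball standard is at ≈ (0.5225, −0.064), 155 mm before the nest in x and 94 mm off in y. I'll turn the tool to the nest yaw and go above the standard, then lightly straddle and slide it.

>>> drive_tool(
  series=[
    [0.088,0.02,-0.03,0,0,0,5.65],
    [0.088,0.02,-0.03,0,0,0,5.65],
    [0.088,0.032,-0.042,0,0,0,0],
    [0.088,0.032,-0.042,0,0,0,0],
    [0.088,0.032,-0.042,0,0,0,0],
    [0.088,0.032,-0.042,0,0,0,0],
    [0.088,0.032,-0.042,0,0,0,0],
    [0.088,0.032,-0.042,0,0,0,0],
  ],
)

```text
clock: 1.0
tool_pos: [0.4183, -0.2671, 0.2387]
tool_rot: [0.993, 0.116, 0.0, 0.0]
contact_force: [0.4, 0.0, -0.2]
width: 1.002
grip_force: 0.0
```

```bash
cat >>h.py <<'E'
from scipy.spatial.transform import Rotation as R
def rel(o,p):
    r=R.from_quat(o["tool_rot"]);return r.inv().apply(np.array(p)-o["tool_pos"]).round(4)
def yaw(o):
    m=R.from_quat(o["tool_rot"]).as_matrix();return np.degrees(np.arctan2(m[1,0],m[0,0])).round(2),m[:,2].round(4)
E
python3 - <<'E'
from cell import robot
from h import *
o=robot.get_obs();print(o["clock"],o["tool_pos"],yaw(o),rel(o,[.5225,-.064,.14]))
E
```

```text
1.0 [ 0.41830721 -0.26709498  0.23874435] (np.float64(13.3), array([ 4.e-04, -1.e-04, -1.e+00])) [ 0.1481 -0.1737  0.0988]
```

>>> drive_tool(
  series=[
    [0.088,0.03,-0.035,0.0,0,0,0],
    [0.088,0.03,-0.035,0.02,0,0,0],
    [0.088,0.03,-0.035,0.02,0,0,0],
    [0.088,0.03,-0.035,0.02,0,0,0],
    [0.088,0.028,-0.034,0.02,0,0,0],
    [0.072,0,0,0.019,0,0,0],
    [0.072,0,0,0,0,0,0],
    [0.072,0,0,0,0,0,0],
  ],
)

```text
clock: 1.8
tool_pos: [0.5211, -0.0662, 0.1398]
tool_rot: [0.993, 0.116, -0.001, -0.0]
contact_force: [0.5, -0.7, 0.4]
width: 0.817
grip_force: 0.0
```

```bash
python3 - <<'E'
from cell import robot,camera
from h import *
o=robot.get_obs();print(o["clock"],o["tool_pos"],yaw(o),rel(o,[.5225,-.064,.043]))
ims=[cv2.resize(camera(n)["color"][y:y+130,x:x+130,::-1],None,fx=3,fy=3) for n,x,y in(("top",270,140),("side",270,130))]
cv2.imwrite("pics/a2.png",np.hstack(ims))
E
```

```text
1.8 [ 0.52112775 -0.06623779  0.13977022] (np.float64(13.34), array([-0.0014,  0.    , -1.    ])) [ 0.002  -0.0018  0.0968]
```

View pics/a2.png

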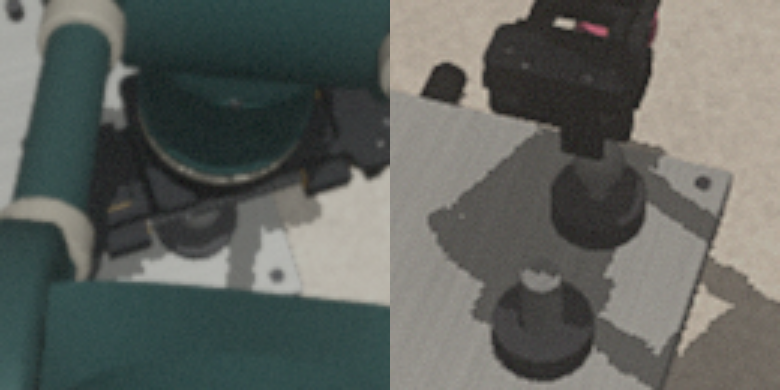

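The gripper is straddling above the ball standard: the foot is at crop-left (195,230), and the side view shows a finger above the ball at crop (590,145). Going down.

>>> drive_tool(
  series=[
    [0.072,0.002,-0.002,0.025,0,0,0],
    [0.072,0,0,0.025,0,0,0],
    [0.072,0,0,0.02,0,0,0],
    [0.072,0,0,0.012,0,0,0],
    [0.072,0,0,0.008,0,0,0],
    [0.072,0,0,0.005,0,0,0],
    [0.072,0,0,0,0,0,0],
  ],
)

```text
clock: 2.6
tool_pos: [0.5233, -0.0641, 0.0452]
tool_rot: [0.993, 0.116, 0.0, 0.0]
contact_force: [0.1, -0.2, -0.2]
width: 0.816
grip_force: 0.0
```

>>> drive_tool(
  series=[
    [0.05,0,0,0,0,0,0],
    [0.05,0,0,0,0,0,0],
    [0.05,0,0,0,0,0,0],
    [0.05,0,0,0,0,0,0],
  ],
  grip_force=8,
)

```text
clock: 3.0
tool_pos: [0.5239, -0.064, 0.0459]
tool_rot: [0.993, 0.116, 0.001, 0.0]
contact_force: [0.4, -1.2, 3.4]
width: 0.629
grip_force: 8.0
```

```bash
python3 - <<'E'
from cell import robot,camera
from h import *
o=robot.get_obs();print(o["clock"],o["tool_pos"],yaw(o),o["contact_force"],o["width"]*88.1,rel(o,[.652,.0635,.0445]))
ims=[cv2.resize(camera(n)["color"][y:y+130,x:x+130,::-1],None,fx=3,fy=3) for n,x,y in(("top",270,140),("side",270,130))]
cv2.imwrite("pics/a3.png",np.hstack(ims))
E
```

```text
3.0 [ 0.52392312 -0.0639899   0.04586107] (np.float64(13.34), array([ 1.7e-03, -5.0e-04, -1.0e+00])) [ 0.35195321 -1.19177503  3.40582364] 55.45095316020104 [ 0.154  -0.0945  0.0015]
```

View pics/a3.png

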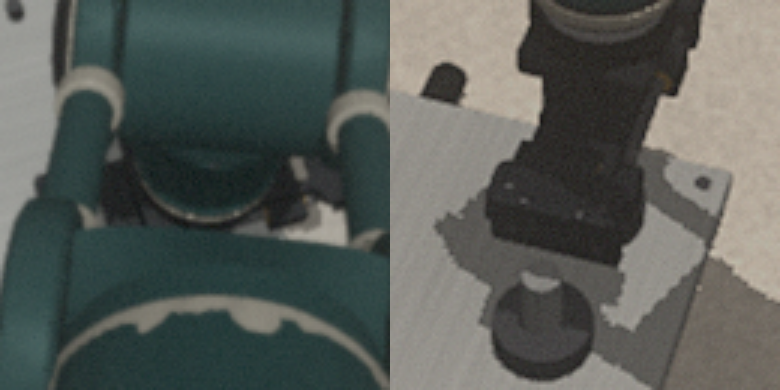

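Gripped: the width is 55.5 mm against a 56 mm foot. The side view shows the hand down on the standard, with the plug untouched at crop (540,330). Sliding forward, then diagonally.

>>> drive_tool(
  series=[
    [0.05,0.005,0,0,0,0,0],
    [0.05,0.014,0,0,0,0,0],
    [0.05,0.014,0,0,0,0,0],
    [0.05,0.014,0,0,0,0,0],
    [0.05,0.014,0,0,0,0,0],
    [0.05,0.014,-0.005,0,0,0,0],
    [0.05,0.01,-0.01,0,0,0,0],
    [0.05,0.01,-0.01,0,0,0,0],
  ],
)

```text
clock: 3.9
tool_pos: [0.611, -0.0169, 0.0452]
tool_rot: [0.993, 0.116, 0.0, 0.0]
contact_force: [-1.3, -2.1, 6.1]
width: 0.632
grip_force: 8.0
```

>>> drive_tool(
  series=[
    [0.05,0.007,-0.01,0,0,0,0],
    [0.05,0.007,-0.01,0,0,0,0],
    [0.05,0.007,-0.01,0,0,0,0],
    [0.05,0.007,-0.01,0,0,0,0],
    [0.05,0.007,-0.01,0,0,0,0],
    [0.05,0.006,-0.01,0,0,0,0],
    [0.05,0,-0.008,0,0,0,0],
    [0.05,0,0,0,0,0,0],
  ],
)

```text
clock: 4.7
tool_pos: [0.6343, 0.06, 0.0452]
tool_rot: [0.993, 0.117, 0.001, -0.001]
contact_force: [1.7, 1.2, 4.4]
width: 0.633
grip_force: 8.0
```

```bash
python3 - <<'E'
from cell import robot,camera
from h import *
o=robot.get_obs();print(o["clock"],o["tool_pos"],yaw(o),o["contact_force"],o["width"]*88.1,rel(o,[.652,.0635,.0455]))
ims=[cv2.resize(camera(n)["color"][y:y+200,x:x+200,::-1],None,fx=2,fy=2) for n,x,y in(("top",170,100),("side",170,140))]
cv2.imwrite("pics/a4.png",np.hstack(ims))
E
```

```text
4.7 [0.63427475 0.05996878 0.0452336 ] (np.float64(13.38), array([ 0.001 ,  0.0012, -1.    ])) [1.70186887 1.21475191 4.44761584] 55.724369989569546 [ 0.0181  0.0007 -0.0002]
```

View pics/a4.png

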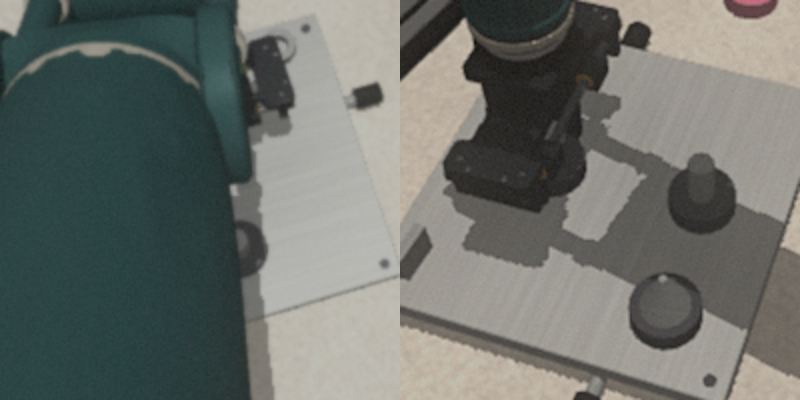

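The foot moved along with the hand (side crop 570,170), and the plug and cone are still in place. Now easing forward to the pins.

>>> drive_tool(
  series=[
    [0.05,0.004,0,0,0,0,0],
    [0.05,0.004,0,0,0,0,0],
    [0.05,0.004,0,0,0,0,0],
    [0.05,0.001,0,0,0,0,0],
    [0.05,0,0,0,0,0,0],
  ],
)

```text
clock: 5.3
tool_pos: [0.6459, 0.0604, 0.045]
tool_rot: [0.993, 0.116, -0.001, 0.0]
contact_force: [-1.9, 0.6, 5.3]
width: 0.633
grip_force: 8.0
```

>>> drive_tool(
  series=[
    [0.05,0.002,0,0,0,0,0],
    [0.05,0.001,0,0,0,0,0],
    [0.05,0,0,0,0,0,0],
  ],
)

```text
clock: 5.6
tool_pos: [0.6486, 0.061, 0.0449]
tool_rot: [0.993, 0.116, -0.001, 0.0]
contact_force: [-2.4, -0.3, 6.5]
width: 0.633
grip_force: 8.0
```

>>> drive_tool(
  series=[
    [0.05,0.001,0,0,0,0,0],
    [0.05,0.001,0,0,0,0,0],
    [0.05,0,0,0,0,0,0],
  ],
)

```text
clock: 5.9
tool_pos: [0.6505, 0.0615, 0.0449]
tool_rot: [0.993, 0.116, -0.001, 0.0]
contact_force: [-1.5, -0.4, 6.8]
width: 0.632
grip_force: 8.0
```

>>> drive_tool(
  series=[
    [0.05,0.001,0,0,0,0,0],
    [0.05,0.001,0,0,0,0,0],
    [0.05,0,0,0,0,0,0],
  ],
)

```text
clock: 6.2
tool_pos: [0.6521, 0.0618, 0.0448]
tool_rot: [0.993, 0.116, -0.002, 0.0]
contact_force: [-2.7, -1.1, 6.5]
width: 0.626
grip_force: 8.0
```

>>> drive_tool(
  series=[
    [0.05,0.001,0,0,0,0,0],
    [0.05,0.001,0,0,0,0,0],
    [0.05,0,0,0,0,0,0],
  ],
)

```text
clock: 6.5
tool_pos: [0.653, 0.0621, 0.0443]
tool_rot: [0.993, 0.116, -0.003, 0.0]
contact_force: [-4.0, -1.2, 7.1]
width: 0.634
grip_force: 8.0
```

>>> drive_tool(
  series=[
    [0.05,0.001,0,0,0,0,0],
    [0.05,0.001,0,0,0,0,0],
    [0.05,0,0,0,0,0,0],
  ],
)

```text
clock: 6.8
tool_pos: [0.6541, 0.0626, 0.0438]
tool_rot: [0.993, 0.116, -0.003, -0.0]
contact_force: [-3.9, -0.6, 5.9]
width: 0.632
grip_force: 8.0
```

Resistance has appeared at about the nest position, so it's probably seated. I'll release, rise straight up and look.

>>> drive_tool(
  series=[
    [0.074,0,0,0,0,0,0],
    [0.074,0,0,0,0,0,0],
    [0.074,0,0,0,0,0,0],
    [0.074,0,0,-0.01,0,0,0],
    [0.074,0,0,-0.02,0,0,0],
    [0.074,0,0,-0.03,0,0,0],
    [0.074,0,0,-0.04,0,0,0],
    [0.074,0,0,-0.04,0,0,0],
  ],
)

```text
clock: 7.6
tool_pos: [0.657, 0.0636, 0.1865]
tool_rot: [0.993, 0.116, -0.0, -0.0]
contact_force: [0.4, -0.5, 0.5]
width: 0.84
grip_force: 0.0
```

>>> drive_tool(
  series=[
    [0.074,0,0.045,-0.01,0,0,0],
    [0.074,0,0.045,0,0,0,0],
    [0.074,0,0.045,0,0,0,0],
    [0.074,0,0.045,0,0,0,0],
    [0.074,0,0.045,0,0,0,0],
    [0.074,0,0,0,0,0,0],
  ],
)

```text
clock: 8.2
tool_pos: [0.71, -0.1614, 0.1957]
tool_rot: [0.994, 0.114, 0.001, 0.001]
contact_force: [-0.5, 0.6, 0.1]
width: 0.84
grip_force: 0.0
```

```bash
python3 - <<'E'
from cell import robot,camera
from h import *
o=robot.get_obs();print(o["clock"],o["tool_pos"],yaw(o),o["contact_force"])
ims=[]
for n,x,y in(("top",200,90),("side",170,140)):
    c=camera(n);ims.append(cv2.resize(c["color"][y:y+130,x:x+130,::-1],None,fx=3,fy=3))
    for b in blobs(c,(x,y,x+130,y+130),90,100): print(n,b[0].round(1),b[1],b[2],ray(c,*b[0],.05).round(4))
cv2.imwrite("pics/a5.png",np.hstack(ims))
E
```

```text
8.2 [ 0.71000442 -0.16139937  0.19571921] (np.float64(13.04), array([ 0.0017, -0.0027, -1.    ])) [-0.49962485  0.56487273  0.14288712]
side [183.3 153.1] 830 [170 140  40  40] [ 0.8276 -0.008   0.05  ]
side [288.1 157.6] 147 [280 151  16  14] [ 0.6518 -0.0977  0.05  ]
side [272.7 169. ] 552 [234 153  66  39] [ 0.6603 -0.0597  0.05  ]
side [233.4 219.3] 977 [212 200  42  35] [0.6526 0.0683 0.05  ]
side [179.3 263.4] 120 [171 254  15  16] [0.6736 0.1817 0.05  ]
```

View pics/a5.png

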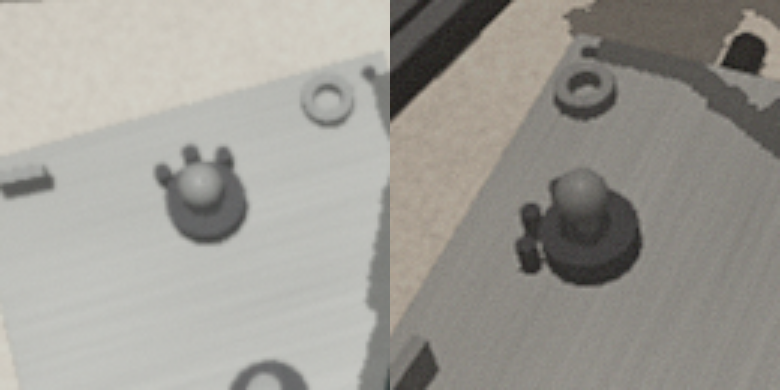

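The foot is at the pins: top crop (206,202), with pins at (163,173), (190,155) and (224,158). There may be a small gap, so I'll measure it.

```bash
python3 - <<'E'
from cell import camera
from h import *
n0=np.array([.652,.0635]);a=np.radians(13.3);M=np.array([[np.cos(a),np.sin(a)],[-np.sin(a),np.cos(a)]])
c=camera("top")
print("foot",(M@(ray(c,268.7,157.2,.05)[:2]-n0)).round(4))
g=cv2.GaussianBlur(cv2.cvtColor(c["color"],cv2.COLOR_RGB2GRAY),(3,3),0)
m=(g<88).astype(np.uint8);m[:145]=0;m[:,:250]=0;m[:,290:]=0;m[180:]=0
cs=max(cv2.findContours(m,0,1)[0],key=cv2.contourArea)[:,0]
low=cs[cs[:,1]>156]; (u,v),r=cv2.minEnclosingCircle(low); print(cv2.boundingRect(cs),u,v,r)
# lower rim at plate height, left/right extreme at mid
b=cs[cs[:,1]==cs[:,1].max()].mean(0);print("near rim x",(M@(ray(c,b[0],b[1]+.5,.038)[:2]-n0)).round(4))
for z in(.038,.058):
  p=np.array([M@(ray(c,q[0]+.0,q[1]+.5,z)[:2]-n0) for q in low.astype(float)])
  A=np.c_[2*p,np.ones(len(p))];s=np.linalg.lstsq(A,(p**2).sum(1),rcond=None)[0];print(z,s[:2].round(4),np.sqrt(s[2]+s[:2]@s[:2]).round(4))
E
```

```text
foot [-0.0024 -0.0016]
(262, 154, 13, 8) 267.5454406738281 158.0 5.545568466186523
near rim x [-0.0066  0.0027]
0.038 [0.0013 0.0008] 0.0088
0.058 [-0.0062  0.0003] 0.0085
```

The foot is about 2–3 mm short of the pins, within the measuring error. I'll seat it with a gentle push from behind, using closed fingers.

>>> drive_tool(
  series=[
    [0.0,-0.013,-0.04,0,0,0,0],
    [0.0,-0.013,-0.04,0,0,0,0],
    [0.0,-0.013,-0.04,0,0,0,0],
    [0.0,-0.013,-0.04,0,0,0,0],
    [0.0,-0.013,-0.04,0,0,0,0],
    [0.0,0,-0.032,0,0,0,0],
    [0.0,0,0,0,0,0,0],
    [0.0,0,0,0,0,0,0],
  ],
)

```text
clock: 9.15
tool_pos: [0.5919, 0.0573, 0.1956]
tool_rot: [0.993, 0.118, 0.0, 0.0]
contact_force: [-0.6, -0.8, 0.2]
width: 0.141
grip_force: 0.0
```

```bash
python3 - <<'E'
from cell import robot
from h import *
o=robot.get_obs();print(o["clock"],o["tool_pos"],o["width"],yaw(o),rel(o,[.5936,.0497,.046]))
E
```

```text
9.15 [0.59192274 0.05733927 0.1955586 ] 0.14102264753861113 (np.float64(13.55), array([ 8.e-04, -2.e-04, -1.e+00])) [-0.0003  0.0078  0.1496]
```

>>> drive_tool(
  series=[
    [0.0,0,0.008,0.03,0,0,0],
    [0.0,0,0,0.04,0,0,0],
    [0.0,0,0,0.035,0,0,0],
    [0.0,0,0,0.025,0,0,0],
    [0.0,0,0,0.015,0,0,0],
    [0.0,0,0,0.004,0,0,0],
    [0.0,0,0,0,0,0,0],
  ],
)

```text
clock: 9.85
tool_pos: [0.5947, 0.0473, 0.0461]
tool_rot: [0.993, 0.116, -0.0, 0.0]
contact_force: [-0.4, -0.7, -0.4]
width: 0.003
grip_force: 0.0
```

>>> drive_tool(
  series=[
    [0.0,0.004,0,0,0,0,0],
    [0.0,0.004,0,0,0,0,0],
    [0.0,0.003,0,0,0,0,0],
    [0.0,0.002,0,0,0,0,0],
    [0.0,0.002,0,0,0,0,0],
    [0.0,0.002,0,0,0,0,0],
    [0.0,0.001,0,0,0,0,0],
    [0.0,0,0,0,0,0,0],
  ],
)

```text
clock: 10.65
tool_pos: [0.6119, 0.0518, 0.0459]
tool_rot: [0.993, 0.116, -0.0, 0.0]
contact_force: [0.6, -0.1, -0.4]
width: 0.005
grip_force: 0.0
```

>>> drive_tool(
  series=[
    [0.0,0.001,0,0,0,0,0],
    [0.0,0.001,0,0,0,0,0],
    [0.0,0,0,0,0,0,0],
  ],
)

```text
clock: 10.95
tool_pos: [0.6139, 0.0523, 0.046]
tool_rot: [0.993, 0.116, 0.0, -0.0]
contact_force: [0.1, -0.3, -0.1]
width: 0.004
grip_force: 0.0
```

>>> drive_tool(
  series=[
    [0.0,0.001,0,0,0,0,0],
    [0.0,0.001,0,0,0,0,0],
    [0.0,0,0,0,0,0,0],
  ],
)

```text
clock: 11.25
tool_pos: [0.6158, 0.0527, 0.046]
tool_rot: [0.993, 0.116, -0.0, -0.0]
contact_force: [0.2, -0.4, 0.6]
width: 0.003
grip_force: 0.0
```

>>> drive_tool(
  series=[
    [0.0,0.001,-0.001,0,0,0,0],
    [0.0,0.001,0,0,0,0,0],
    [0.0,0,0,0,0,0,0],
  ],
)

```text
clock: 11.55
tool_pos: [0.6164, 0.0541, 0.0457]
tool_rot: [0.993, 0.116, -0.001, -0.0]
contact_force: [-4.4, -0.1, 2.6]
width: 0.009
grip_force: 2.0
```

>>> drive_tool(
  series=[
    [0.0,0.001,0,0,0,0,0],
    [0.0,0.001,0,0,0,0,0],
    [0.0,0,0,0,0,0,0],
  ],
)

```text
clock: 11.85
tool_pos: [0.617, 0.0547, 0.0453]
tool_rot: [0.993, 0.116, -0.003, -0.0]
contact_force: [-6.7, 0.3, 4.1]
width: 0.003
grip_force: 3.7
```

>>> drive_tool(
  series=[
    [0.0,0.001,0,0,0,0,0],
    [0.0,0.001,0,0,0,0,0],
    [0.0,0,0,0,0,0,0],
  ],
)

```text
clock: 12.15
tool_pos: [0.6172, 0.0549, 0.0448]
tool_rot: [0.993, 0.116, -0.004, -0.0]
contact_force: [-11.1, -0.2, 5.3]
width: 0.006
grip_force: 5.7
```

The arm stalls against the pins (11 N, no travel), so it is seated where expected. Backing away and checking.

>>> drive_tool(
  series=[
    [0.0,-0.006,0,0,0,0,0],
    [0.0,-0.012,0,0,0,0,0],
    [0.0,-0.012,0,0,0,0,0],
    [0.0,0,0,-0.03,0,0,0],
    [0.0,0,0,-0.04,0,0,0],
    [0.0,0,0,-0.04,0,0,0],
    [0.0,0,0.03,-0.04,0,0,0],
    [0.0,0,0.045,0,0,0,0],
  ],
)

```text
clock: 12.95
tool_pos: [0.6135, -0.0241, 0.2043]
tool_rot: [0.993, 0.118, 0.007, 0.001]
contact_force: [0.7, -0.3, -0.4]
width: 0.006
grip_force: 0.0
```

>>> drive_tool(
  series=[
    [0.0,0,0.045,0,0,0,0],
    [0.0,0,0.045,0,0,0,0],
    [0.0,0,0.045,0,0,0,0],
    [0.0,0,0.045,0,0,0,0],
    [0.0,0,0,0,0,0,0],
  ],
)

```text
clock: 13.45
tool_pos: [0.6512, -0.2057, 0.1961]
tool_rot: [0.994, 0.114, 0.001, 0.001]
contact_force: [-0.3, 0.6, 0.2]
width: 0.003
grip_force: 0.0
```

```bash
python3 - <<'E'
from cell import robot,camera
from h import *
ims=[]
for n,x,y in(("top",200,90),("side",170,140)):
    c=camera(n);ims.append(cv2.resize(c["color"][y:y+130,x:x+130,::-1],None,fx=3,fy=3))
print(robot.get_obs()["tool_pos"])
cv2.imwrite("pics/a6.png",np.hstack(ims))
E
```

```text
[ 0.65035594 -0.2010905   0.19575363]
```

View pics/a6.png

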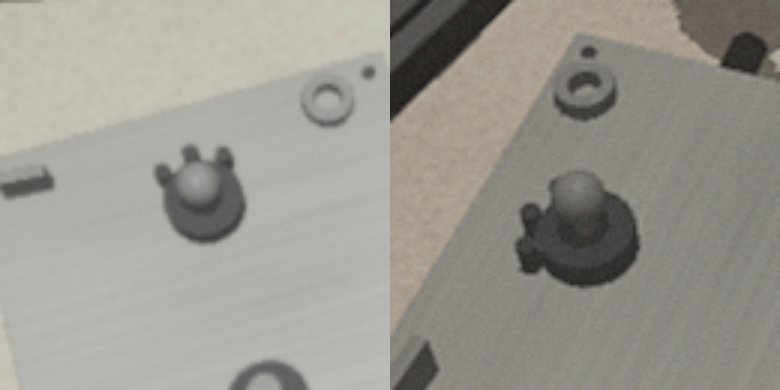

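The foot, at top crop (204,200), now bears on all three pins. It moved about 1 mm, stands upright, and the arm is clear, so I'm handing the job in.

```bash
python3 -c "
from cell import workorder
print(workorder.close_job())"
```

```text
the job is handed in; nothing more can be done
None
```

The ball standard stands upright in the nest, its foot against all three pins in the last pictures; the plug and cone standards were not touched, and the job was handed in at about 13.5 s (no verdict was returned).

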